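# Draw up the cam-lock joint of a knock-down saddle rack

### The job

Slide the loose board by its batten up to the fixed board until it meets the two rubber buffers, and let go of it. Then take the flat-bladed screwdriver from the tool rack and turn the cam lock clockwise so that it grabs the bolt head and draws the joint fully closed; stop as soon as it is closed and goes stiff, without over-tightening it or digging the driver into the wood. Stand the screwdriver back upright in the rack hole it came from, let go, and leave the other tools and things where they are.

Things in the scene. Friction and masses are not known exactly. Their poses are not given: they have to be found in the camera images.
- rail_edge (a point): Point on the upper edge of the loose board's meeting face, above its bolt, 50 mm above the bench; the gap is its distance along the slide from joint_face: 28 to 45 mm at the start, 0 when closed.
- rail: Loose board (160 x 120 x 38 mm, pale wood, top 50 mm above the bench) sliding in its jig along its y (+ closes), friction about 2.5 N. Over the last 4 mm of gap two sprung rubber buffers push back (6 N in all when closed); let go, it springs part of the way back. Its bolt, with a 9 mm round head, stands out 21 mm (to the head's centre) towards the cam; pulling it with over 32 N spoils the fitting.
- rail_batten (a point): Centre of the darker wooden batten on top of the loose board, to hold it by: 110 mm long (along x), 24 mm thick (along y), 32 mm high (its top 82 mm above the bench); y points along the slide in the closing direction, towards the fixed board.
- joint_face (a point): Point on the upper edge of the fixed board's meeting face, above its bolt hole, 50 mm above the bench; y points along the slide away from the loose board. The fixed board is 160 mm (x) by 112 mm (y).
- cam: Bare metal cam disc, 44 mm across, turning about a vertical axis in the fixed board. Origin: centre of its top, 52 mm above the bench. x along its screwdriver slot (17 mm long, 5 mm wide, 7 mm deep, closed ends, flat bottom). -y: pointer mark and claw mouth. At the start -y faces the loose board or is up to 0.25 rad anticlockwise of that from above, with the claw open.
- lock: Dark round surround of the cam, origin at its centre. Turned clockwise from above, the claw grabs the bolt 0.3 to 1.2 rad past the cam's -y facing the loose board, then draws it in some 5 mm per rad and closes it at 0.9 to 2.1 rad (differs). Moment on the driver: 0.08 N m slack, 0.1 to 0.22 while drawing, then rising; 0.24 to 0.28 when closed, over 0.34 too much. The cam stays where left.
- driver_handle (a point): Centre of the screwdriver's flat-sided wooden handle: 30 mm wide (along x), 20 mm thick (along y, the way to grip it), 70 mm high; z up. The only flat-handled one of the three tools in the wooden rack: the awl's handle is round and bulged, the punch a plain dark round bar. 0.08 to 0.15 kg.
- driver_tip (a point): Middle of the blade's end, 105 mm below the handle's centre; x along the blade's 14 mm width; 4 mm thick (y), 14 mm long; shank above it 8 mm round, 50 mm long. Stands in a 18 mm round hole of the rack, its 28 mm collar on the rack's top 75 mm above the bench; the next tools 75 mm away along the row, roughly along x.
- frame: The fixed board with its plywood jig (210 mm wide over two low side fences, 330 mm long); origin on the bench below the cam, to 3 mm; y along the slide, away from the loose board.
- driver: The screwdriver; origin on its axis at the underside of the brass collar, 41 mm below the handle's centre and 64 mm above the tip; z up along the handle.
- awl: Awl with a round bulged wooden handle, standing in the rack; origin at the underside of its collar. To be left alone.
- punch: Round steel punch standing in the rack, 24 mm across; origin at its shoulder on the rack's top. To be left alone.
- wax_tin: Round flat tin, 48 mm across and 22 mm high, standing on the far corner of the fixed board; origin under its centre. To be left alone.
- mallet: Hammer lying beyond the jig; origin under it. To be left alone.
- girth_ring: Steel ring, 64 mm across, lying on the bench. To be left alone.
- harness_ring: Brass ring, 48 mm across, lying on the bench. To be left alone.
- thread_spool: Wooden spool, 44 mm across and 50 mm high, standing on the bench. To be left alone.
Things that resemble listed ones, but are neither listed nor needed, are in the scene too. What is shaped like the driver but red is not meant.

How it is judged:
On the way, in this order (a step that is already met when the one before it is completed fails the run):
1. The loose board has been slid up to the buffers (gap under 4.8 mm) and let go (y of rail_edge in the frame of joint_face above -0.0048 m and contact force between the fingers and rail below 0.2 N), for 0.2 s.
2. With the screwdriver in the cam, the joint is drawn closed (gap under 1 mm) (y of rail_edge in the frame of joint_face above -0.001 m and contact force between driver and cam above 0.3 N), for 0.1 s.
At the end, for the whole second after the job is handed in: The gap between the two boards is under 1 mm and stays so with nothing holding it but the cam; the screwdriver stands upright (within 7 degrees) at rest in the rack hole it came from (tip within 12 mm of where it was) (y of rail_edge in the frame of joint_face above -0.001 m and distance of driver_tip from where it was at the start of the episode below 0.012 m and angle between driver_tip's own z axis and vertical below 0.12 rad and linear speed of driver below 0.02 m/s); the robot touches nothing.
It fails at once if The joint is over-tightened: the cam pulls on the bolt head with more than 32 N (contact force between cam and rail above 32 N).
It fails at once if The driver is dug into the board or the lock's surround (more than 20 N), or forced in the slot (over 150 N of contact in all) (contact force between driver and frame above 20 N or contact force between driver and cam above 150 N).
It fails at once if A bystander (awl, punch, wax tin, mallet, a ring or the spool) is moved more than 25 mm (distance of any of awl, punch, wax_tin, mallet, girth_ring, harness_ring, thread_spool from where it was at the start of the episode above 0.025 m).
It also fails if it takes over 72 s, if anything falls off the work surface, if the arm or the gripper's body presses on something with over 40 N, if the wrist force passes 120 N, or if a joint passes its speed limit or range.

### The arm

A 6-joint arm with a two-finger parallel gripper is mounted at the origin on the work surface. World frame = base frame: x ahead of the robot, y to its left, z up, the work surface at z = 0. Lengths are in m, angles in rad, forces in N, time in s.
With the tool pointing down it reaches from about 0.325 to 0.775 m from the base axis. Payload 5.5 kg.
Tool frame: the origin (TCP) lies at the very end of the fingers, on their centre line; the grasp point (between the pads) lies 19 mm behind it (env.grasp_offset is the distance from the TCP to the grasp point, in m); y points along the fingers, x is the direction in which the jaws open and shut, and the axes are right-handed (so a half turn about y gives the same grasp; the last joint's range is limited). The gripper opens to 88 mm and grips with 3 to 60 N. Pads are 20 mm wide; open, the fingers measure 115 mm over their backs; the gripper's body (75 mm by 178 mm) begins 61 mm behind the grasp point.
Start: joints at [1.061, 0.091, 1.231, -0, 1.82, -0.057], TCP at [0.262, 0.54, 0.223] pointing down, gripper open.
Joint ranges: [-2.87, 2.87], [-0.86, 2.18], [0.17, 2.46], [-1.51, 4.65], [0.06, 2.69], [-2.65, 2.65]. Speed limits (rad/s): [2.57, 2.57, 3.01, 3.14, 3.14, 3.14].

### API

Orientations are given as a unit quaternion [w, x, y, z].
In Python, from cell import env gives the robot as it stands. The module is installed in compiled form; this text tells all that it offers.
- The arm moves only by the shell command python3 -m inch 'ROWS' [FORCE]. ROWS is JSON, a list that holds one entry, the list of rows, each a list of 5 numbers: the shift along the world's x, y, z normalised to -1 to 1, where 1 is 25 mm, then the turn about the world's z normalised to -1 to 1, where 1 is pi rad, then the opening in per cent of the stroke, from 0 (shut) to 100 (fully open). In form: [[[tx, ty, tz, yaw, fingers], ...]]. A call has 1 to 8 rows; each row shifts and turns the pose as measured when the row begins; what a row does not reach is not made up. A row lasts 1/8 s, in which the tool goes at most 62.5 mm and 10.7 degrees, less where a joint would pass 70% of its speed; a pose out of reach is approached as far as the arm can. A call with a number of a shift or a turn outside -1 to 1 is refused whole. A call with a gripper value outside its range is refused whole. The fingers move at their own pace and stop on an object; FORCE is the grip in N (left out, the last holds). Time passes only in rows, so rows that do not move let the fingers close. It gives the time, the measured TCP pose, the force and the opening at its end, in the units of the state.
- env.sense(): the state, without advancing time (a new reading comes with each control period).
- env.read_camera(name): name is "side" or "top" or "wrist"; returns a dict with "frame" (420x560x3 uint8, red, green, blue), "K" (3x3 intrinsics, pixels), "rvec" (rotation vector, rad) and "tvec" (3), from world to camera coordinates, as OpenCV has them; the wrist camera has in their place "tool_from_camera" (4x4, takes a point from camera to tool coordinates, whose origin is the TCP and whose axes are the tool frame's). Camera axes: x right, y down, z forward; pixel columns grow to the right and rows downward; lengths in m; the calibration is good to about 2 mm. The wrist camera is an equidistant fisheye: a pixel r from the principal point sees the ray r / f radians off the axis. A picture is of the moment at which its call begins: read the wrist's pose just before it. There is no depth.
- env.hand_in(): hands the job in, once; it reports no verdict.
Trained networks look in the newest picture that a camera, given by its name, has taken for a name from the list of things; names that differ only in an ending like _2 or _b are one class to them, and where a whole thing is asked for, a point or a joint stands for the part that bears it (a point fixed in the world has none). Each returns a list of dicts, best first, with "confidence" (0 to 1); they miss things now and then, are a little off and sometimes report something else, mostly with a low value. They report only what shows in the picture. A call takes as long as a camera call. They do not tell look-alikes from the thing itself.
- env.recognise(camera, target): "xyz" ([x, y, z] in m, in world coordinates, good to about 4 mm: the middle of the surface that is visible of it).
- env.outline_of(camera, target): "pixels" (420x560 bool, what is visible of it).
- env.landmark_of(camera, target): "xyz" ([x, y, z] in m, in world coordinates, good to about 4 mm: a listed point, or the origin of a listed thing).
The state is a dict: "time_s": time; "q": joint angles; "joint_velocities": joint speeds; "joint_efforts": joint torques, N m; "tcp_pos": TCP position; "eef_rot": TCP orientation; "contact_force": force on the tool from outside, world axes, zero at the start; "ft_torque": the same for the moment, N m; "gripper_width": finger opening in m.
Only numpy, scipy, OpenCV 4.12 (cv2) and the standard library are available. Lean on these libraries where they do the work, as an engineer would, in place of code of your own. Each camera call takes 0.05 s, during which the arm holds its last target. There are 200 camera calls.

## Working session

There is one attempt and no reset: what is moved stays moved. The work goes in short steps, Python scripts to look and compute and a shell command to move; the robot and the scene stay as the last step left them, time stands still between calls to the robot, and variables do not carry over. Pictures are saved under pics/ and viewed, about 8 in all and at most 12, crops included, and the job is handed in when it is done.

```bash
mkdir -p pics
cat > h.py <<'E'
from cell import env
import numpy as np, cv2
from scipy.spatial.transform import Rotation as R
def st():
    s=env.sense(); q=s["eef_rot"]; M=R.from_quat([q[1],q[2],q[3],q[0]]).as_matrix()
    return s,np.array(s["tcp_pos"]),M
def cam(n):
    s,p,M=st(); c=env.read_camera(n); c["p"]=p; c["M"]=M; return c
def save(c,f,crop=None,k=1):
    im=c["frame"][:,:,::-1]
    if crop: im=im[crop[1]:crop[3],crop[0]:crop[2]]
    cv2.imwrite("pics/"+f,cv2.resize(im,None,fx=k,fy=k,interpolation=cv2.INTER_CUBIC))
def proj(c,X):
    return cv2.projectPoints(np.array(X,float).reshape(-1,3),c["rvec"],c["tvec"],c["K"],None)[0].reshape(-1,2)
def ray(c,uv,z):  # pixel -> world point on plane z
    K=c["K"]; uv=np.array(uv,float)
    if "rvec" in c:
        A=cv2.Rodrigues(np.array(c["rvec"],float))[0]; t=np.array(c["tvec"],float).ravel()
        d=A.T@np.linalg.inv(K)@np.array([*uv,1]); o=-A.T@t
    else:
        T=np.array(c["tool_from_camera"]); a=np.array([(uv[0]-K[0][2])/K[0][0],(uv[1]-K[1][2])/K[1][1]]); r=np.linalg.norm(a)
        d=np.array([*(a/max(r,1e-9)*np.sin(r)),np.cos(r)]); d=c["M"]@T[:3,:3]@d; o=c["p"]+c["M"]@T[:3,3]
    return o+d*(z-o[2])/d[2]
E
cat > a.py <<'E'
from h import *
s,p,M=st(); print(p,M.round(3).tolist(),s["time_s"],s["gripper_width"],env.grasp_offset)
for n in("side","top"):
    c=cam(n); save(c,n+"0.png",k=1.4)
    for t in("rail_edge","rail_batten","joint_face","cam","lock","driver_handle","driver_tip","driver","awl","punch","wax_tin","mallet","frame"):
        print(n,t,[(np.round(d["xyz"],4).tolist(),round(d["confidence"],2)) for d in env.landmark_of(n,t)[:3]])
E
python3 a.py
```

```text
[0.26233122 0.53928868 0.22152481] [[0.437, -0.001, -0.899], [0.899, -0.002, 0.437], [-0.002, -1.0, 0.0]] 0.0 0.08752388607241385 0.0187
side rail_edge [([0.5193, 0.0512, 0.0547], 0.87)]
side rail_batten [([0.5362, -0.0096, 0.062], 0.86)]
side joint_face [([0.5131, 0.083, 0.0521], 0.94)]
side cam [([0.5048, 0.1107, 0.0494], 0.48)]
side lock [([0.6179, 0.399, 0.0016], 0.75), ([0.5035, 0.1135, 0.0538], 0.53)]
side driver_handle [([0.4459, -0.3751, 0.1061], 0.81), ([0.4236, 0.4164, -0.0018], 0.73), ([0.4724, -0.2708, 0.1168], 0.63)]
side driver_tip [([0.4455, -0.3706, 0.0009], 0.84), ([0.3186, -0.2263, -0.0024], 0.65), ([0.5031, 0.11, 0.0473], 0.49)]
side driver [([0.3107, -0.2282, 0.0695], 0.76), ([0.4721, -0.2691, 0.0758], 0.72), ([0.4431, -0.3744, 0.0616], 0.71)]
side awl [([0.5484, -0.2745, 0.0706], 0.5)]
side punch [([0.396, -0.2632, 0.0733], 0.52)]
side wax_tin [([0.5443, 0.1779, 0.0528], 0.6)]
side mallet [([0.7883, 0.007, 0.0005], 0.69)]
side frame [([0.5012, 0.1116, 0.0036], 0.81), ([0.5021, 0.1157, 0.0535], 0.49), ([0.4735, -0.2669, 0.1147], 0.38)]
top rail_edge [([0.5205, 0.0
[... 194 characters left out ...]
m [([0.5036, 0.1128, 0.0516], 0.67)]
top lock [([0.502, 0.1153, 0.0537], 0.88)]
top driver_handle [([0.4439, -0.3745, 0.1059], 0.76), ([0.4746, -0.2701, 0.1152], 0.71), ([0.3128, -0.2288, 0.1013], 0.51)]
top driver_tip [([0.4517, -0.378, 0.0011], 0.64), ([0.314, -0.2264, -0.0009], 0.61)]
top driver [([0.4714, -0.2709, 0.0754], 0.64), ([0.4441, -0.3768, 0.0628], 0.63)]
top awl [([0.5501, -0.2763, 0.0741], 0.76), ([0.5351, -0.0048, 0.0617], 0.59)]
top punch [([0.4026, -0.2631, 0.0739], 0.45)]
top wax_tin [([0.5368, 0.1747, 0.0517], 0.8), ([0.5096, 0.0807, 0.0005], 0.45)]
top mallet [([0.7925, 0.0062, 0.0017], 0.83)]
top frame [([0.5005, 0.1148, 0.052], 0.69), ([0.5028, 0.1189, -0.0013], 0.68)]
```

View pics/side0.png

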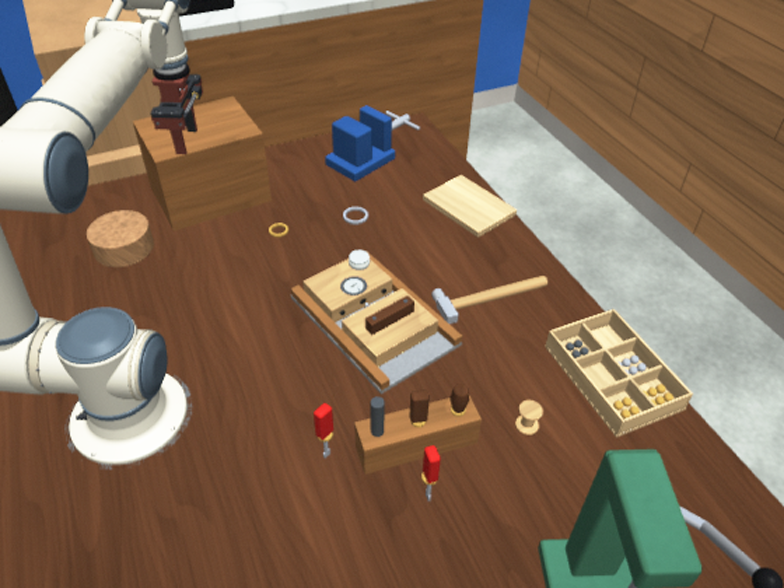

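View pics/top0.png

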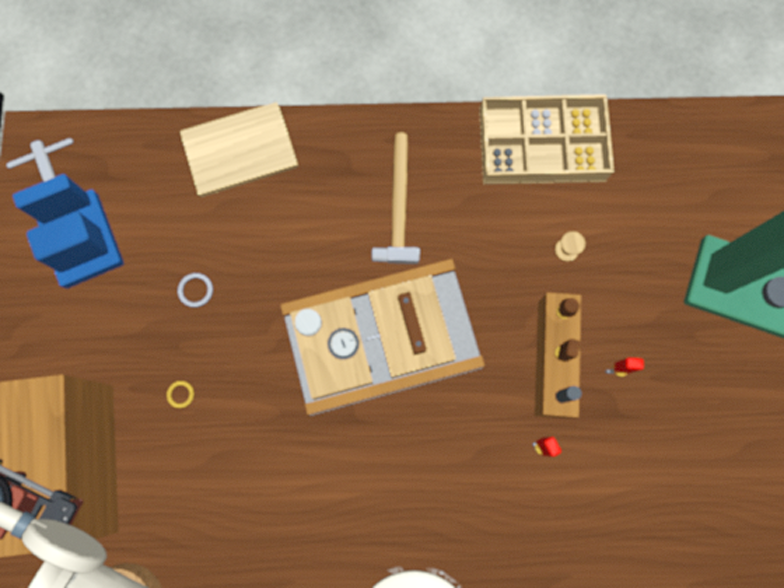

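The pictures show the jig at the centre (top view: cam at (343,343), batten at (412,323)) and the rack at right. In the top view the driver's flat handle is the middle tool at (569,349), between the punch (569,394) and the awl (569,307). The two red drivers off the rack are decoys. Next I measure the angles and start the approach.

```bash
cat > b.py <<'E'
from h import *
c=cam("top")
for t,z in(("rail_batten",.082),("driver_handle",.151),("cam",.052)):
    for o in env.outline_of("top",t)[:3]:
        m=o["pixels"].astype(np.uint8); ctr=max(cv2.findContours(m,cv2.RETR_EXTERNAL,cv2.CHAIN_APPROX_NONE)[0],key=len)[:,0]
        P=np.array([ray(c,u,z)[:2] for u in ctr])*1000
        (x,y),(w,h),a=cv2.minAreaRect(P.astype(np.float32)); print(t,round(o["confidence"],2),x,y,w,h,a)
# jig fence ends from the top view (view px /1.4)
for u in((483,365),(308,411),(454,264),(283,306)): print(ray(c,np.array(u)/1.4,.02).round(4))
E
python3 b.py
python3 -m inch '[[[0.5,-1,0,0.059,100],[0.5,-1,0,0.059,100],[0.5,-1,0,0.059,100],[0.5,-1,0,0.059,100],[0.5,-1,0,0,100],[0.5,-1,0,0,100],[0.5,-1,0,0,100],[0.5,-1,0,0,100]]]' 20
```

```text
rail_batten 0.95 524.1136474609375 4.005767822265625 159.94378662109375 142.74070739746094 14.716997146606445
driver_handle 0.72 441.1618957519531 -351.9179992675781 25.558921813964844 59.161746978759766 16.860841751098633
driver_handle 0.63 469.1723327636719 -260.1844177246094 30.392087936401367 45.3546142578125 24.9998722076416
driver_handle 0.46 512.3050537109375 5.503608703613281 153.43341064453125 130.84185791015625 14.349761009216309
cam 0.61 501.5710754394531 115.15009307861328 43.244049072265625 41.49052429199219 25.642324447631836
[ 0.4621 -0.1397  0.02  ]
[0.3855 0.1802 0.02  ]
[ 0.6541 -0.0945  0.02  ]
[0.5799 0.2275 0.02  ]
time_s: 2.6
tcp_pos: [0.3639, 0.3347, 0.2224]
eef_rot: [-0.418, 0.419, 0.57, -0.57]
contact_force: [0.1, -0.5, 0.8]
gripper_width: 0.0876
```

```bash
python3 -m inch '[[[0.5,-1,0,-0.02,100],[0.5,-1,0,0,100],[0.5,-1,0,0,100],[0.5,-1,0,0,100],[0.5,-1,0,0,100],[0.5,-1,0,0,100],[0.5,-1,0,0,100],[0.5,-1,0,0,100]]]' 20 >/dev/null
python3 -m inch '[[[0.5,-1,-0.2,0,100],[0.5,-1,-0.2,0,100],[0.5,-1,-0.2,0,100],[0.5,-1,-0.2,0,100],[0.5,-1,-0.2,0,100],[0.3,-0.8,-0.2,0,100],[0,0,0,0,100]]]' 20
cat > c.py <<'E'
import sys
from h import *
c=cam("wrist"); save(c,sys.argv[1]+".png",k=1.4)
print(c["p"],np.arctan2(c["M"][1,0],c["M"][0,0]))
for t in sys.argv[2:]:
    print(t,[(np.round(d["xyz"],4).tolist(),round(d["confidence"],2)) for d in env.landmark_of("wrist",t)[:3]])
E
python3 c.py w1 rail_edge rail_batten joint_face cam lock
```

```text
time_s: 4.47
tcp_pos: [0.5389, -0.0238, 0.1933]
eef_rot: [-0.436, 0.439, 0.557, -0.554]
contact_force: [-0.3, 1.3, -0.6]
gripper_width: 0.0878
[ 0.53886054 -0.02380738  0.1932716 ] 1.8074284104531324
rail_edge [([0.5188, 0.0461, 0.0472], 0.78), ([0.5325, -0.0059, 0.065], 0.61)]
rail_batten [([0.5336, -0.0069, 0.0685], 0.86)]
joint_face [([0.5064, 0.0824, 0.0511], 0.83)]
cam [([0.3973, -0.2644, 0.0757], 0.7), ([0.5065, 0.1191, 0.0508], 0.63)]
lock [([0.502, 0.1115, 0.0517], 0.75)]
```

View pics/w1.png

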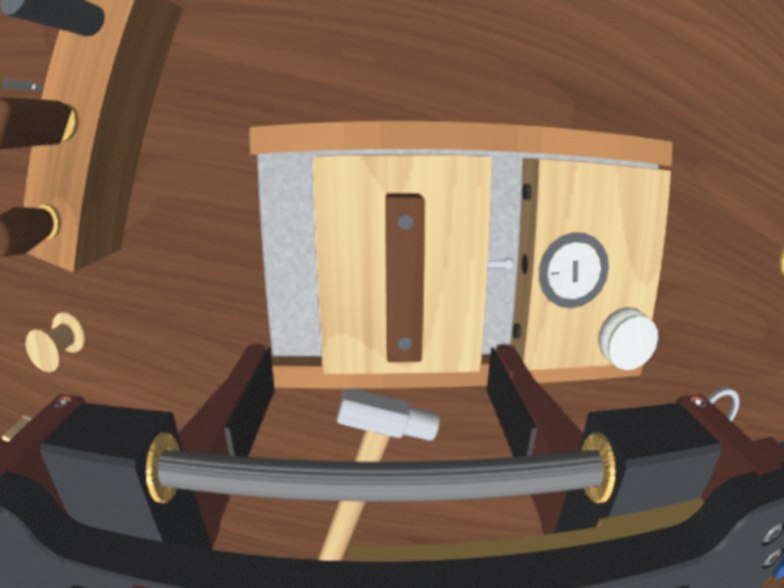

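The batten is at (405,277), parallel to the jaws. The cam is at (574,270) with its slot upright in the picture and its pointer facing the loose board. The bolt head is at (508,265).

```bash
cat > d.py <<'E'
from h import *
c=cam("wrist")
for n,u,z in(("bat",(405,277),.082),("bt1",(405,195),.082),("bt2",(404,361),.082),("batL",(387,277),.082),("batR",(424,277),.082),("edge",(490,265),.05),("face",(537,264),.05),("cam",(574,270),.052),("sl1",(575,261),.052),("sl2",(575,282),.052),("fe1",(493,157),.05),("fe2",(486,371),.05)):
    print(n,ray(c,np.array(u)/1.4,z).round(4))
E
python3 d.py
```

```text
bat [ 0.5286 -0.0079  0.082 ]
bt1 [ 0.4789 -0.0206  0.082 ]
bt2 [0.5855 0.0064 0.082 ]
batL [ 0.5313 -0.0188  0.082 ]
batR [0.5258 0.0038 0.082 ]
edge [0.5142 0.0525 0.05  ]
face [0.5047 0.0867 0.05  ]
cam [0.5012 0.1161 0.052 ]
sl1 [0.4945 0.1145 0.052 ]
sl2 [0.5096 0.1203 0.052 ]
fe1 [0.441  0.0331 0.05  ]
fe2 [0.5951 0.0764 0.05  ]
```

```bash
python3 -m inch '[[[-0.28,0.68,-0.3,0.005,100],[0,0,-0.9,0,100],[0,0,-0.9,0,100],[0,0,-0.9,0,100],[0,0,-0.9,0,100],[0,0,-0.8,0,100],[0,0,-0.6,0,100],[0,0,0,0,100]]]' 25
```

```text
time_s: 5.82
tcp_pos: [0.5273, 0.0053, 0.0562]
eef_rot: [-0.428, 0.43, 0.565, -0.559]
contact_force: [-0.6, 0.4, -0.6]
gripper_width: 0.0877
```

```bash
python3 -m inch '[[[0.1,-0.45,0,0,100],[0,0,0,0,30],[0,0,0,0,10],[0,0,0,0,10],[0,0,0,0,10],[0,0,0,0,10]]]' 25
```

```text
time_s: 6.58
tcp_pos: [0.5317, -0.0068, 0.0596]
eef_rot: [-0.426, 0.431, 0.566, -0.558]
contact_force: [0.1, 0.1, 0.2]
gripper_width: 0.0411
```

```bash
python3 -m inch '[[[0,0,-0.1,0,0],[0,0,0,0,0],[0,0,0,0,0],[0,0,0,0,0]]]' 25
```

```text
time_s: 7.08
tcp_pos: [0.5319, -0.0072, 0.0568]
eef_rot: [-0.427, 0.432, 0.566, -0.558]
contact_force: [0.1, -0.4, -0.3]
gripper_width: 0.024
```

```bash
python3 -m inch '[[[-0.1,0.39,0,0,0],[-0.1,0.39,0,0,0],[-0.05,0.2,0,0,0],[0,0,0,0,0]]]' 25
python3 - <<'E'
from h import *
s=env.sense();print(np.round(s["contact_force"],2),s["tcp_pos"])
E
```

```text
time_s: 7.58
tcp_pos: [0.5254, 0.0188, 0.0568]
eef_rot: [-0.426, 0.432, 0.566, -0.558]
contact_force: [1.6, -1.1, -1.4]
gripper_width: 0.0237
[ 1.59 -1.14 -1.38] [0.52537669 0.01879047 0.05681386]
```

```bash
for i in 1; do python3 -m inch '[[[-0.03,0.12,0,0,0],[0,0,0,0,0]]]' | sed -n 2,4p; python3 -m inch '[[[-0.02,0.08,0,0,0],[0,0,0,0,0]]]'| sed -n 2,4p; python3 -m inch '[[[-0.02,0.08,0,0,0],[0,0,0,0,0]]]'| sed -n 2,4p;  done; python3 c.py w2 rail_edge joint_face
```

```text
tcp_pos: [0.5246, 0.0219, 0.0568]
eef_rot: [-0.426, 0.433, 0.566, -0.558]
contact_force: [1.3, -1.3, -0.8]
tcp_pos: [0.5243, 0.023, 0.0568]
eef_rot: [-0.426, 0.433, 0.565, -0.558]
contact_force: [1.8, -1.5, -1.5]
tcp_pos: [0.5241, 0.0237, 0.0568]
eef_rot: [-0.426, 0.434, 0.564, -0.558]
contact_force: [2.3, -2.9, 0.6]
[0.52414878 0.023694   0.05680932] 1.8345253197969886
rail_edge [([0.5129, 0.0805, 0.0496], 0.89)]
joint_face [([0.5096, 0.078, 0.0485], 0.84), ([0.5013, 0.1151, 0.0005], 0.27)]
```

View pics/w2.png

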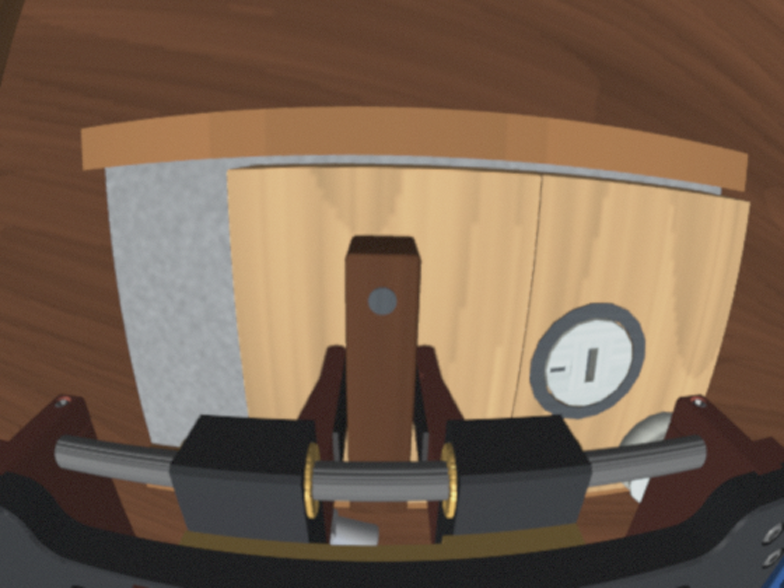

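The boards are nearly touching along the seam at (535,175)–(515,415), and the buffer force is rising. I let go, lift, and move towards the rack.

```bash
python3 -m inch '[[[0,0,0,0,50],[0,0,0,0,100],[0,0,0,0,100],[0,0,0,0,100],[0,0,0.6,0,100],[0,0,1,0,100],[0,0,1,0,100],[0,0,1,0,100]]]' ; python3 -m inch '[[[0,0,1,0,100],[-0.05,-0.5,0.5,0,100],[-0.15,-1,0.1,0,100],[-0.15,-1,0,0,100],[-0.15,-1,0,0,100],[-0.15,-1,0,0,100],[-0.15,-1,0,0,100],[-0.15,-1,0,0,100]]]'; python3 -m inch '[[[-0.15,-0.5,0,0,100],[0,0,0,0,100]]]';python3 c.py w3 rail_edge joint_face driver_handle driver lock awl punch; python3 -c "
from h import *
print(np.round(env.sense()['q'],3))
c=cam('top')
for t in('rail_edge','joint_face','lock','cam'): print(t,[(np.round(d['xyz'],4).tolist(),round(d['confidence'],2)) for d in env.landmark_of('top',t)[:2]])"
```

```text
time_s: 9.48
tcp_pos: [0.522, 0.0259, 0.1503]
eef_rot: [-0.427, 0.431, 0.565, -0.559]
contact_force: [0.0, 0.7, 0.9]
gripper_width: 0.0877
time_s: 10.48
tcp_pos: [0.4969, -0.1443, 0.1985]
eef_rot: [-0.424, 0.433, 0.566, -0.558]
contact_force: [-0.5, -0.3, 0.3]
gripper_width: 0.0874
time_s: 10.72
tcp_pos: [0.4921, -0.1592, 0.1985]
eef_rot: [-0.425, 0.434, 0.566, -0.558]
contact_force: [-0.5, 0.3, 0.3]
gripper_width: 0.0874
[ 0.49211762 -0.15919618  0.1985472 ] 1.8361268202936416
rail_edge [([0.5117, 0.0782, 0.0488], 0.57)]
joint_face [([0.5118, 0.0787, 0.0467], 0.68)]
driver_handle [([0.4444, -0.372, 0.1059], 0.77)]
driver [([0.4475, -0.3728, 0.0638], 0.92), ([0.4761, -0.2746, 0.0764], 0.85)]
lock [([0.4988, 0.1119, 0.0516], 0.71)]
awl [([0.5535, -0.2785, 0.0778], 0.95), ([0.5103, 0.0787, 0.0517], 0.46)]
punch [([0.4022, -0.2635, 0.0743], 0.69)]
[-0.381 -0.15   1.51   0.008  1.767 -2.218]
rail_edge [([0.5106, 0.0823, 0.0432], 0.68)]
joint_face [([0.5119, 0.0789, 0.0505], 0.68)]
lock [([0.6808, -0.3113, 0.0004], 0.47)]
cam [([0.5007, 0.1126, 0.0507], 0.64)]
```

View pics/w3.png

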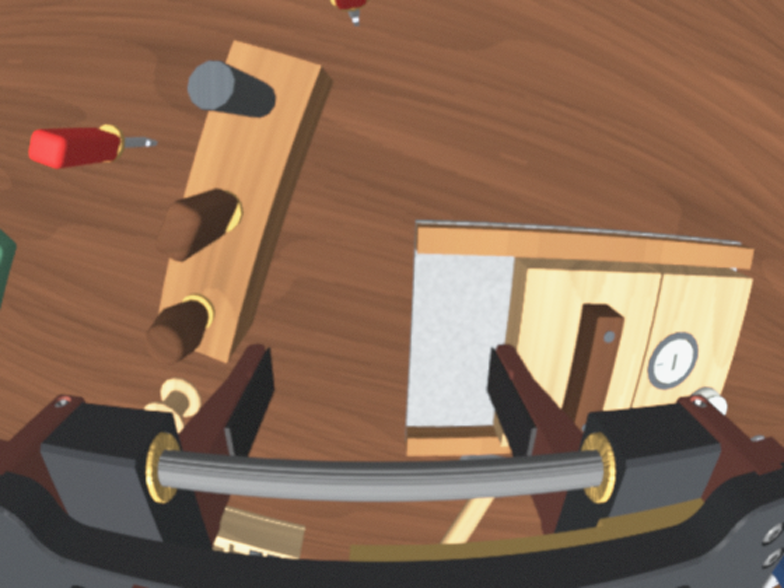

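The rack row runs from the punch (210,85) through the driver (180,228) to the awl (175,335). The seam looks closed. Next I align above the driver and look from near.

```bash
python3 -m inch '[[[0.3,-0.8,0.3,-0.055,100],[0.3,-0.8,0.3,-0.055,100],[0.3,-0.8,0,0,100],[0.3,-0.8,0,0,100],[0.2,-0.5,0,0,100],[0,0,0,0,100]]]'; python3 c.py w4 driver_handle driver driver_tip
python3 - <<'E'
from h import *
c=cam("wrist"); f=c["frame"]
for o in env.outline_of("wrist","driver_handle")[:3]:
    m=o["pixels"]; v,u=np.nonzero(m); print(o["confidence"],u.mean()*1.4,v.mean()*1.4,m.sum())
E
```

```text
time_s: 12.12
tcp_pos: [0.5286, -0.253, 0.2139]
eef_rot: [-0.517, 0.527, 0.481, -0.474]
contact_force: [0.2, -0.4, 0.1]
gripper_width: 0.0879
[ 0.52859763 -0.2529703   0.21388965] 1.4818921426285874
driver_handle [([0.476, -0.2742, 0.1196], 0.77), ([0.4451, -0.3726, 0.1038], 0.67)]
driver [([0.4453, -0.3737, 0.0641], 0.93)]
driver_tip [([0.446, -0.3793, 0.0038], 0.88)]
0.93 177.02458808618505 178.40595690747782 1578
0.8 337.1156573116691 205.98921713441655 1354
```

View pics/w4.png

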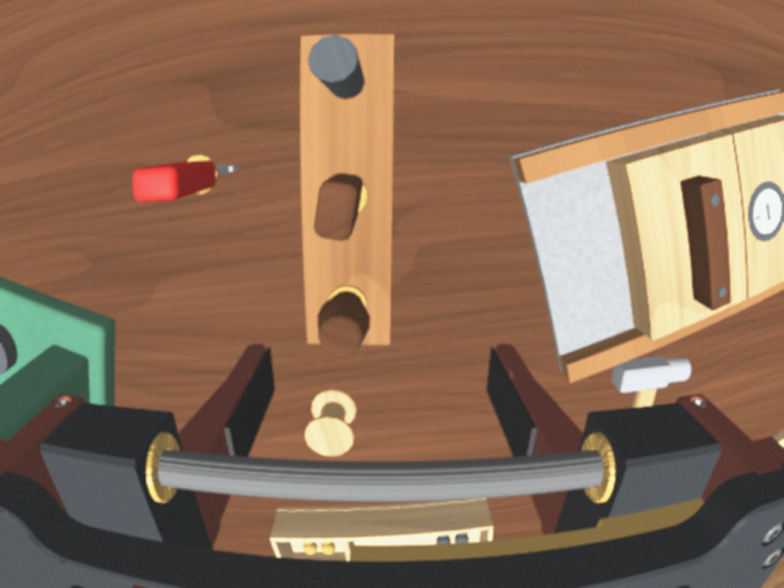

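Run:
```python
import cv2
im=cv2.imread("pics/w4.png"); cv2.imwrite("pics/w4c.png",cv2.resize(im[160:255,290:400],None,fx=6,fy=6,interpolation=cv2.INTER_CUBIC))
```

```text
(no output)
```

View pics/w4c.png

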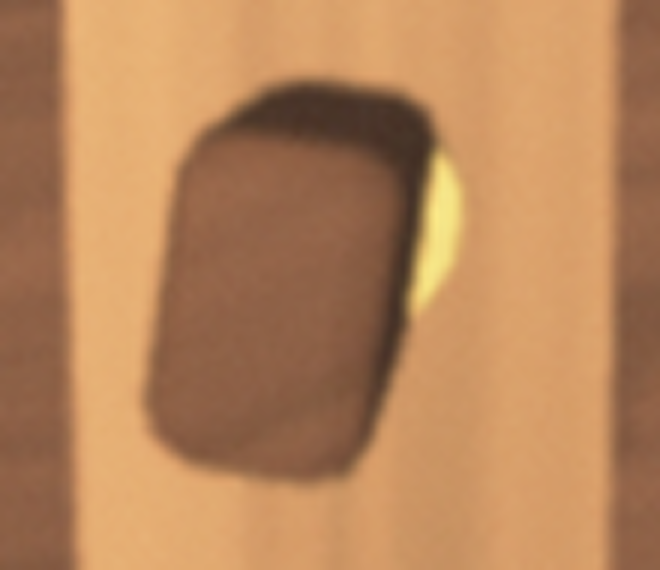

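Run:
```python
from h import *
c=cam("wrist"); g=lambda x,y,z=.151: ray(c,(np.array([290+x/6,160+y/6])+.5)/1.4-.5,z)
P=g(275,305); print("top",P)
for a,b in(((180,170),(148,400)),((405,180),(355,450))):
    d=g(*b)-g(*a); print(np.arctan2(d[1],d[0]))
y=np.arctan2(c["M"][1,0],c["M"][0,0]); print(c["p"],y)
```

```text
top [ 0.4718957  -0.26886245  0.151     ]
-0.25402985057013167
-0.2812003581771409
[ 0.5285522  -0.2519117   0.21459556] 1.4834114309601927
```

```bash
python3 -m inch '[[[-0.9,-0.3,0,-0.057,100],[-0.9,-0.3,0,0,100],[-0.3,-0.1,0,0,100],[0,0,0,0,100]]]'
```

```text
time_s: 12.98
tcp_pos: [0.4753, -0.2684, 0.2151]
eef_rot: [-0.557, 0.569, 0.431, -0.425]
contact_force: [0.7, 0.0, 0.2]
gripper_width: 0.0879
```

```bash
python3 -m inch '[[[-0.11,-0.06,-0.5,0,100],[0,0,-0.9,0,100],[0,0,-0.9,0,100],[0,0,-0.9,0,100],[0,0,-0.6,0,100],[0,0,-0.3,0,100],[0,0,0,0,100]]]';python3 -m inch '[[[0,0,0,0,30],[0,0,0,0,20],[0,0,0,0,10],[0,0,0,0,0],[0,0,0,0,0],[0,0,0,0,0],[0,0,0,0,0],[0,0,0,0,0]]]' 20; python3 -c "
from h import *
s,p,M=st(); print(p,np.arctan2(M[1,0],M[0,0]),s['contact_force'],s['ft_torque'])"
```

```text
time_s: 13.85
tcp_pos: [0.4737, -0.2681, 0.1047]
eef_rot: [-0.557, 0.567, 0.432, -0.426]
contact_force: [-0.6, -0.4, 0.6]
gripper_width: 0.0878
time_s: 14.85
tcp_pos: [0.475, -0.269, 0.1079]
eef_rot: [-0.555, 0.569, 0.433, -0.425]
contact_force: [0.0, 1.0, 0.0]
gripper_width: 0.0197
[ 0.47495423 -0.26903634  0.10790593] 1.3041574735597337 [0.02803188 0.9772647  0.01007517] [0.01769568 0.00883543 0.0078336 ]
```

```bash
python3 -m inch '[[[0,0,0.5,0,0],[0,0,1,0,0],[0,0,1,0,0],[0,0,1,0,0],[0,0,0.9,0,0],[0,0,0,0,0]]]' 50; python3 c.py w5 driver_tip driver_handle driver
python3 - <<'E'
from h import *
for n in("side","top"):
    c=cam(n)
    if n=="side": save(c,"s5.png",(200,230,420,370),3)
    for t in("driver_tip","driver_handle"):
        print(n,t,[(np.round(d["xyz"],4).tolist(),round(d["confidence"],2)) for d in env.landmark_of(n,t)[:3]])
E
```

```text
time_s: 15.6
tcp_pos: [0.4748, -0.2688, 0.2238]
eef_rot: [-0.555, 0.569, 0.433, -0.425]
contact_force: [1.3, -0.9, -0.5]
gripper_width: 0.0198
[ 0.47482371 -0.26879271  0.22375163] 1.3043106911557933
driver_tip [([0.3168, -0.2309, -0.0057], 0.94), ([0.4464, -0.3747, -0.0014], 0.85), ([0.4747, -0.2674, 0.127], 0.75)]
driver_handle [([0.4447, -0.3735, 0.1073], 0.88), ([0.3164, -0.2218, 0.1105], 0.76), ([0.4766, -0.2728, 0.2377], 0.7)]
driver [([0.4461, -0.3747, 0.0637], 0.91), ([0.3119, -0.2287, 0.0654], 0.91), ([0.4752, -0.2705, 0.191], 0.82)]
side driver_tip [([0.4986, 0.1109, 0.0017], 0.73), ([0.4708, -0.2639, 0.1227], 0.64), ([0.4499, -0.3712, 0.0002], 0.63)]
side driver_handle [([0.3147, -0.233, 0.1041], 0.73), ([0.4469, -0.3743, 0.1034], 0.72), ([0.4722, -0.2637, 0.2262], 0.69)]
top driver_tip [([0.4489, -0.3773, -0.0009], 0.78), ([0.5125, 0.0815, 0.0501], 0.2)]
top driver_handle [([0.4426, -0.374, 0.1074], 0.69)]
```

View pics/w5.png

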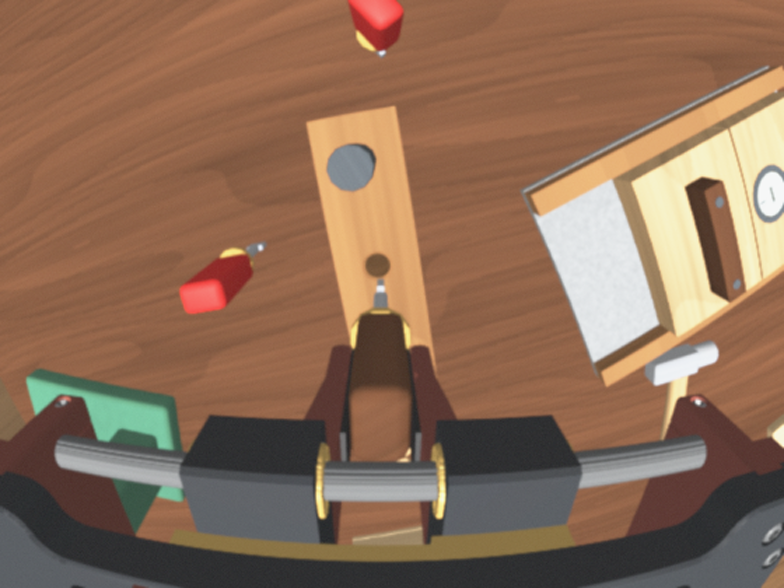

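The driver is in the fingers with its blade end at (380,282), and its empty rack hole shows at (377,265). I compute both positions and the cam target.

```bash
python3 - <<'E'
from h import *
c=cam("wrist")
print("hole",ray(c,np.array((377,265))/1.4,.075),"tip",ray(c,np.array((380,282))/1.4,.127))
im=cv2.imread("pics/w5.png"); cv2.imwrite("pics/w5c.png",cv2.resize(im[245:325,335:425],None,fx=7,fy=7,interpolation=cv2.INTER_CUBIC))
E
python3 -m inch '[[[0.1,0.8,0,0,0],[0.1,1,0,0.04,0],[0.1,1,0,0.04,0],[0.1,1,0,0.04,0],[0.1,1,0,0.04,0],[0.1,1,0,0,0],[0.1,1,0,0,0],[0.1,1,0,0,0]]]'; python3 -m inch '[[[0.1,1,0,0,0],[0.1,1,0,0,0],[0.1,1,0,0,0],[0.1,1,0,0,0],[0.1,0.6,0,0,0],[0,0,0,0,0]]]'; python3 c.py w6 cam lock driver_tip
```

```text
hole [ 0.4690022  -0.26928477  0.075     ] tip [ 0.46575928 -0.26608673  0.127     ]
time_s: 17.15
tcp_pos: [0.4934, -0.0597, 0.2208]
eef_rot: [-0.429, 0.437, 0.565, -0.554]
contact_force: [-0.3, 0.2, -0.5]
gripper_width: 0.0197
time_s: 17.9
tcp_pos: [0.5035, 0.067, 0.2217]
eef_rot: [-0.427, 0.434, 0.567, -0.554]
contact_force: [-0.2, -0.4, -0.5]
gripper_width: 0.0198
[0.50354192 0.06700505 0.22166872] 1.8322795064767963
cam [([0.5051, 0.1186, 0.0495], 0.71)]
lock [([0.5015, 0.1132, 0.0526], 0.67)]
driver_tip [([0.5034, 0.0691, 0.1259], 0.87)]
```

View pics/w6.png

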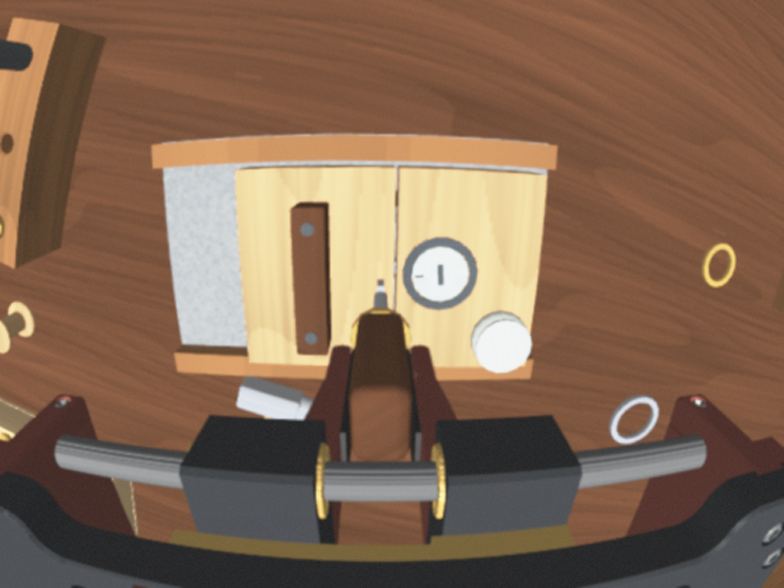

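```bash
python3 -m inch '[[[0,0.8,0,0,0],[0,0.8,0,0,0],[-0.05,0.1,-0.7,0,0],[0,0,-0.7,0,0],[0,0,-0.5,0,0],[0,0,0,0,0]]]'; python3 c.py w7 cam lock driver_tip
python3 - <<'E'
import cv2
im=cv2.imread("pics/w7.png"); cv2.imwrite("pics/w7c.png",cv2.resize(im[200:380,270:490],None,fx=3.5,fy=3.3,interpolation=cv2.INTER_CUBIC))
E
```

```text
time_s: 18.85
tcp_pos: [0.502, 0.1032, 0.1689]
eef_rot: [-0.43, 0.437, 0.564, -0.553]
contact_force: [-0.1, -1.6, -0.6]
gripper_width: 0.0196
[0.50195219 0.10319672 0.16893752] 1.8218007348838827
cam [([0.5009, 0.1177, 0.0529], 0.9)]
lock [([0.501, 0.108, 0.0491], 0.67)]
driver_tip [([0.5032, 0.1078, 0.0731], 0.88)]
```

View pics/w7c.png

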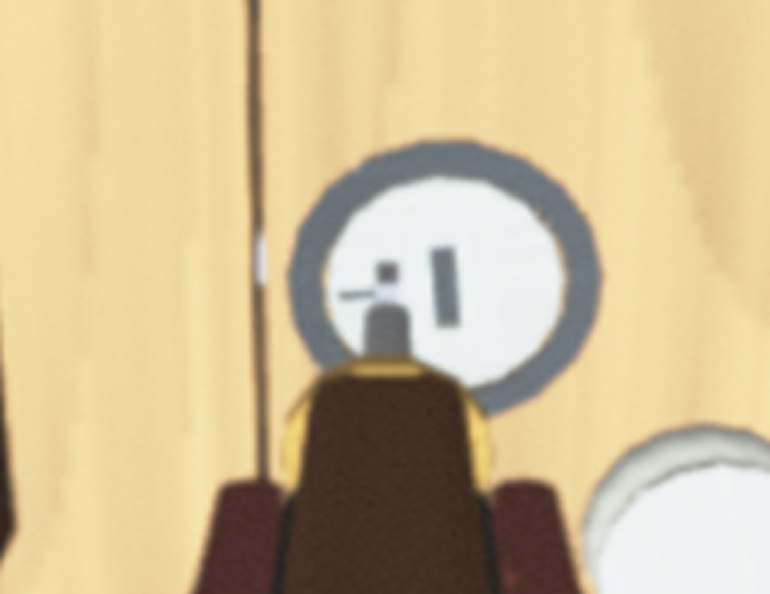

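The blade end is at crop (387,262) and the slot at (445,287). The slot is turned about 0.1 rad anticlockwise of the blade. The corner I see is the blade's base-side one, 7 mm off the axis.

```bash
cat > e.py <<'E'
from h import *
c=cam("wrist"); M=c["M"]; y=np.arctan2(M[1,0],M[0,0])-np.pi/2
g=lambda u,z: ray(c,np.array([u[0]/3.5+270,u[1]/3.3+200])/1.4,z)
dx=np.array([np.cos(y),np.sin(y),0])
tip=g((387,262),c["p"][2]-.097)+.007*dx; print("tip",tip,tip-c["p"],"along x'",(tip-c["p"])@dx)
print("slot",g((445,287),.052),"disc",g((445,285),.052))
a,b=g((441,247),.052),g((449,327),.052); d=b-a; print("slot yaw",np.arctan2(d[1],d[0]),np.linalg.norm(d),(a+b)/2)
d=g((375,291),.052)-g((338,296),.052);print("ptr yaw",np.arctan2(d[1],d[0])-np.pi/2)
d=g((252,0),.05)-g((265,470),.05);print("seam yaw",np.arctan2(-d[1],-d[0]),"drv",y, T:=np.array(c["tool_from_camera"]).round(3)[:3,3])
E
python3 e.py
```

```text
tip [0.50158619 0.10433121 0.07478178] [-0.00147383  0.0005629  -0.097     ] along x' -0.0012873513392122828
slot [0.50402945 0.11604777 0.052     ] disc [0.50363054 0.11594063 0.052     ]
slot yaw 0.3516427316567508 0.0166178586115395 [0.50409819 0.11607588 0.052     ]
ptr yaw 0.40025622567560415
seam yaw 0.2517330777219806 drv 0.2515300812061714 [ 0.001 -0.162  0.085]
```

```bash
python3 -m inch '[[[0.1,0.47,0,0.032,0],[0,0,0,0,0],[0,0,-0.5,0,0],[0,0,0,0,0]]]'; python3 c.py w8 cam driver_tip
python3 - <<'E'
import cv2
im=cv2.imread("pics/w8.png"); cv2.imwrite("pics/w8c.png",cv2.resize(im[200:380,270:490],None,fx=3.5,fy=3.3,interpolation=cv2.INTER_CUBIC))
E
```

```text
time_s: 19.6
tcp_pos: [0.5063, 0.1153, 0.1603]
eef_rot: [-0.4, 0.41, 0.587, -0.572]
contact_force: [-0.1, -0.7, -1.1]
gripper_width: 0.0197
[0.5063009  0.11529574 0.16027138] 1.921429366397787
cam [([0.6217, 0.3987, 0.0018], 0.72), ([0.5019, 0.1164, 0.0511], 0.7)]
driver_tip [([0.5065, 0.1176, 0.0658], 0.73)]
```

View pics/w8c.png

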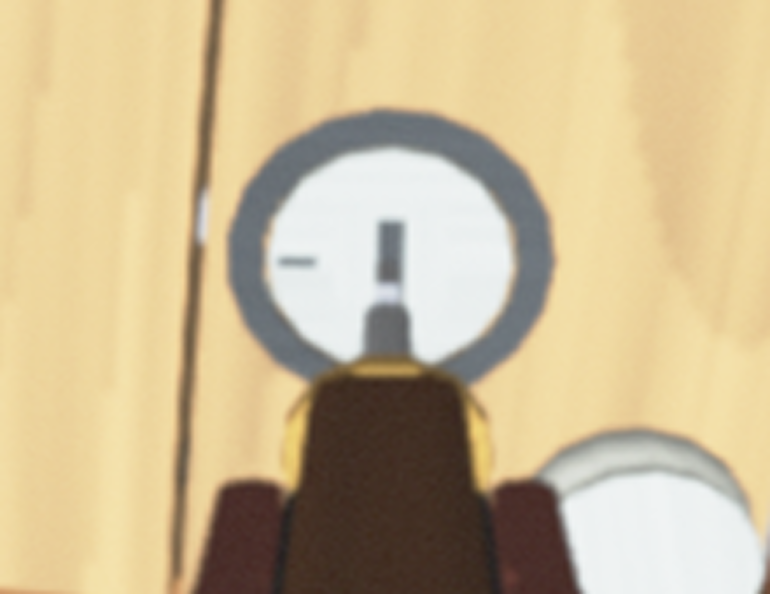

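Run:
```python
from h import *
c=cam("wrist"); M=c["M"]; y=np.arctan2(M[1,0],M[0,0])-np.pi/2
g=lambda u,z: ray(c,np.array([u[0]/3.5+270,u[1]/3.3+200])/1.4,z)
dx=np.array([np.cos(y),np.sin(y),0]); dy=np.array([-dx[1],dx[0],0])
tip=g((387,262),c["p"][2]-.097)+.007*dx
for nm,P in(("slotTop",g((391,221),.052)+.0085*dx),("discL-R",(g((268,256),.052)+g((515,256),.052))/2),("discTop",g((391,148),.052)+.022*dx)):
    e=P-tip; print(nm,P,"need dx',dy' mm",e@dx*1e3,e@dy*1e3)
d=g((277,262),.052)-g((316,262),.052);print("ptr yaw",np.arctan2(-d[1],-d[0])-np.pi/2,"drv",y,c["p"],dx)
print("at rest", (tip-c["p"]))
```

```text
slotTop [0.5035366 0.1157999 0.052    ] need dx',dy' mm -2.3773460329196436 0.7018814781753011
discL-R [0.50193225 0.11531094 0.052     ] need dx',dy' mm -4.051984559086561 0.7947230174203539
discTop [0.50307419 0.11563152 0.052     ] need dx',dy' mm -2.8694590717235404 0.7028671952977872
ptr yaw 0.34944265754862425 drv 0.35121299954946283 [0.50696807 0.11543451 0.16200473] [0.93895609 0.34403701 0.        ]
at rest [-0.00095777  0.00052425 -0.097     ]
```

```bash
python3 -m inch '[[[-0.107,-0.01,0,0,0],[0,0,0,0,0],[0,0,0,0,0]]]'; python3 -m inch '[[[0,0,-0.2,0,0],[0,0,0,0,0],[0,0,0,0,0]]]'
```

```text
time_s: 20.18
tcp_pos: [0.5043, 0.1151, 0.1627]
eef_rot: [-0.399, 0.411, 0.588, -0.571]
contact_force: [-0.0, -0.2, -0.8]
gripper_width: 0.0196
time_s: 20.55
tcp_pos: [0.5043, 0.1151, 0.1572]
eef_rot: [-0.399, 0.411, 0.588, -0.571]
contact_force: [-0.0, -0.1, -1.3]
gripper_width: 0.0198
```

```bash
for r in 1; do python3 -m inch '[[[0,0,-0.16,0,0],[0,0,0,0,0]]]'|sed -n '2p;4p'; python3 -m inch '[[[0,0,-0.1,0,0],[0,0,0,0,0]]]'|sed -n '2p;4p'; python3 -m inch '[[[0,0,-0.06,0,0],[0,0,0,0,0]]]'|sed -n '2p;4p'; python3 -m inch '[[[0,0,-0.06,0,0],[0,0,0,0,0]]]'|sed -n '2p;4p'; done
```

```text
tcp_pos: [0.5043, 0.1151, 0.1528]
contact_force: [0.4, -0.1, -1.3]
tcp_pos: [0.5042, 0.1151, 0.1501]
contact_force: [-0.1, -0.5, -1.1]
tcp_pos: [0.5043, 0.1152, 0.1486]
contact_force: [-0.6, 1.4, -1.3]
tcp_pos: [0.5042, 0.1151, 0.147]
contact_force: [-0.3, -0.1, -1.8]
```

```bash
for r in 1; do python3 -m inch '[[[0,0,-0.08,0,0],[0,0,0,0,0]]]'|sed -n '2p;4p'; python3 -m inch '[[[0,0,-0.06,0,0],[0,0,0,0,0]]]'|sed -n '2p;4p'; done; python3 c.py w9 driver_tip driver_handle
```

```text
tcp_pos: [0.5042, 0.1151, 0.1449]
contact_force: [0.7, 0.1, -0.4]
tcp_pos: [0.5042, 0.1151, 0.1433]
contact_force: [0.3, 0.3, -0.8]
[0.50423047 0.11509477 0.14328932] 1.9216148382387714
driver_tip [([0.5074, 0.1188, 0.0454], 0.95), ([0.5241, 0.0225, 0.0661], 0.25)]
driver_handle [([0.5081, 0.1103, 0.1548], 0.83)]
```

The tip is about 5.7 mm into the slot with no contact force. I start turning clockwise in small steps while watching the moment.

```bash
cat > r.py <<'E'
from h import *
s,p,M=st(); print("p",p.round(4),"yaw",round(np.arctan2(M[1,0],M[0,0]),3),"F",np.round(s["contact_force"],1),"T",np.round(s["ft_torque"],3),round(s["time_s"],2),round(s["gripper_width"],4))
E
python3 r.py; python3 -m inch '[[[0,0,0,-0.03,0],[0,0,0,0,0]]]'>/dev/null; python3 r.py;  python3 -m inch '[[[0,0,0,-0.04,0],[0,0,0,0,0]]]'>/dev/null; python3 r.py
```

```text
p [0.5043 0.1151 0.1435] yaw 1.922 F [-0.5 -0.4 -1.1] T [ 0.051  0.045 -0.059] 22.2 0.0197
p [0.5042 0.1151 0.1435] yaw 1.826 F [-0.4 -0.3  0.1] T [ 0.051  0.07  -0.037] 22.45 0.0196
p [0.5043 0.115  0.1435] yaw 1.702 F [-0.2  0.1 -1.6] T [-0.007  0.062  0.022] 22.7 0.0195
```

```bash
python3 -m inch '[[[0,0,0,-0.05,0],[0,0,0,0,0]]]'>/dev/null; python3 r.py;  python3 -m inch '[[[0,0,0,-0.04,0],[0,0,0,0,0]]]'>/dev/null; python3 r.py;python3 -m inch '[[[0,0,0,-0.03,0],[0,0,0,0,0]]]'>/dev/null; python3 r.py
```

```text
p [0.5043 0.1147 0.1435] yaw 1.55 F [-1.2 -1.2 -1.7] T [-0.074  0.065  0.049] 22.95 0.0196
p [0.5044 0.1145 0.1435] yaw 1.433 F [ 0.   0.2 -1.4] T [-0.073  0.058  0.053] 23.2 0.0198
p [0.5044 0.1144 0.1435] yaw 1.348 F [ 0.  -0.6 -1.5] T [-0.135  0.008  0.045] 23.45 0.0198
```

```bash
python3 -m inch '[[[0,0,0,-0.03,0],[0,0,0,0,0]]]'>/dev/null; python3 r.py;  python3 -m inch '[[[0,0,0,-0.03,0],[0,0,0,0,0]]]'>/dev/null; python3 r.py;python3 -m inch '[[[0,0,0,-0.03,0],[0,0,0,0,0]]]'>/dev/null; python3 r.py; python3 -m inch '[[[0,0,0,-0.03,0],[0,0,0,0,0]]]'>/dev/null; python3 r.py
```

```text
p [0.5044 0.1142 0.1435] yaw 1.262 F [ 0.2 -0.3 -1.5] T [-0.18   0.093  0.084] 23.7 0.0197
p [0.5044 0.1141 0.1435] yaw 1.176 F [-0.9 -1.3 -1.5] T [-0.188  0.048  0.045] 23.95 0.0199
p [0.5043 0.1139 0.1435] yaw 1.09 F [-0.6 -1.  -1.6] T [-0.228  0.076  0.08 ] 24.2 0.0197
p [0.5043 0.1138 0.1435] yaw 1.003 F [-0.3 -1.3 -1.4] T [-0.299  0.061  0.05 ] 24.45 0.0194
```

```bash
python3 -m inch '[[[-0.02,-0.03,0,-0.03,0],[0,0,0,0,0]]]'>/dev/null; python3 r.py;  python3 -m inch '[[[0,-0.02,0,-0.03,0],[0,0,0,0,0]]]'>/dev/null; python3 r.py;python3 -m inch '[[[0,0,0,-0.03,0],[0,0,0,0,0]]]'>/dev/null; python3 r.py
python3 - <<'E'
from h import *
for n in("wrist","top"):
    c=cam(n)
    for t in("rail_edge","joint_face","driver_tip"): print(n,t,[(np.round(d["xyz"],4).tolist(),round(d["confidence"],2)) for d in env.landmark_of(n,t)[:1]])
    if n=="wrist":save(c,"w10.png",k=1.4)
E
```

```text
p [0.5041 0.1135 0.1435] yaw 0.917 F [ 0.2 -1.1 -2. ] T [-0.285  0.094 -0.025] 24.7 0.0197
p [0.5041 0.1133 0.1435] yaw 0.83 F [ 0.6 -1.1 -2. ] T [-0.183  0.007  0.005] 24.95 0.0197
p [0.504  0.1132 0.1435] yaw 0.743 F [-0.2 -0.2 -2.6] T [-0.217  0.036  0.031] 25.2 0.0197
wrist rail_edge [([0.5105, 0.0774, 0.0484], 0.69)]
wrist joint_face [([0.5092, 0.0802, 0.0495], 0.74)]
wrist driver_tip [([0.505, 0.1171, 0.0464], 0.6)]
top rail_edge [([0.5111, 0.0801, 0.0471], 0.68)]
top joint_face [([0.5136, 0.0838, 0.0512], 0.76)]
top driver_tip [([0.3125, -0.228, 0.0034], 0.78)]
```

Run:
```python
import cv2, numpy as np
a=cv2.imread("pics/w10.png"); b=cv2.imread("pics/w9.png")
f=lambda im:cv2.resize(im[180:340,270:500],None,fx=3.4,fy=1.8*1.0,interpolation=cv2.INTER_CUBIC)
cv2.imwrite("pics/w10c.png",np.vstack([f(b),f(a)]))
```

```text
(no output)
```

View pics/w10c.png

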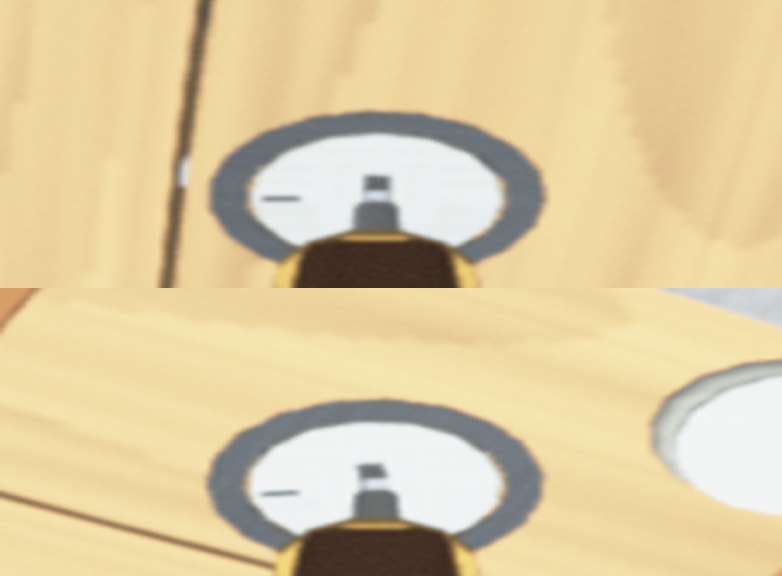

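The pointer at left has followed the blade, so the cam is turning with the driver. The seam is now only a thin line. I go on with average readings of the moment.

```bash
cat > r.py <<'E'
from h import *
import time
L=[];J=[]
for i in range(5):
    s,p,M=st(); L.append([*s["contact_force"],*s["ft_torque"]]); J.append(s["joint_efforts"][5])
    if i<4: env.read_camera("wrist")
m=np.mean(L,0); print("p",p.round(4),"yaw",round(np.arctan2(M[1,0],M[0,0]),3),"F",m[:3].round(1),"T",m[3:].round(3),"sd",np.std(L,0)[5].round(3),"j6",np.mean(J).round(3),np.std(J).round(3),round(s["time_s"],2))
E
python3 r.py; python3 -m inch '[[[0,0,0,-0.03,0],[0,0,0,0,0]]]'>/dev/null; python3 r.py;  python3 -m inch '[[[0,0,0,-0.03,0],[0,0,0,0,0]]]'>/dev/null; python3 r.py
```

```text
p [0.504  0.1131 0.1435] yaw 0.739 F [-0.3 -0.7 -1.4] T [-0.266  0.082  0.06 ] sd 0.023 j6 0.047 0.004 25.8
p [0.5039 0.113  0.1435] yaw 0.644 F [-0.1 -0.7 -1.5] T [-0.277  0.102  0.063] sd 0.042 j6 0.193 0.186 26.25
p [0.5038 0.1129 0.1435] yaw 0.55 F [-0.5 -1.  -1.2] T [-0.35   0.153  0.054] sd 0.03 j6 0.189 0.189 26.7
```

```bash
cat > r2.py <<'E'
from h import *
for i in range(3):
    s,p,M=st(); print("p",p.round(4),"yaw",round(np.arctan2(M[1,0],M[0,0]),3),"F",np.round(s["contact_force"],1),"T",np.round(s["ft_torque"],3),"j6",round(s["joint_efforts"][5],3),"v",round(s["joint_velocities"][5],2),round(s["time_s"],2))
    if i<2: env.read_camera("wrist")
E
python3 -m inch '[[[0,0,0,-0.02,0]]]'>/dev/null; python3 r2.py;  python3 -m inch '[[[0,0,0,-0.02,0]]]'>/dev/null; python3 r2.py; python3 -m inch '[[[0,0,0,-0.02,0]]]'>/dev/null; python3 r2.py
```

```text
p [0.5037 0.1129 0.1435] yaw 0.487 F [ 0.4 -1.4 -0.6] T [-0.405  0.223  0.044] j6 -0.823 v 0.51 26.82
p [0.5037 0.1129 0.1435] yaw 0.484 F [-1.3 -0.6 -1.5] T [-0.397  0.255  0.057] j6 -0.167 v -0.09 26.88
p [0.5037 0.1129 0.1435] yaw 0.488 F [-0.2 -1.3 -0.6] T [-0.37   0.223  0.106] j6 0.577 v -0.05 26.93
p [0.5037 0.1128 0.1435] yaw 0.426 F [-0.7 -1.1 -0.4] T [-0.401  0.236  0.161] j6 -0.765 v 0.52 27.05
p [0.5037 0.1128 0.1435] yaw 0.423 F [-1.2 -2.7 -0.1] T [-0.441  0.27   0.148] j6 -0.114 v -0.09 27.1
p [0.5037 0.1128 0.1435] yaw 0.426 F [-1.  -0.7 -0.6] T [-0.434  0.274  0.164] j6 0.621 v -0.04 27.15
p [0.5037 0.1127 0.1435] yaw 0.365 F [-0.8 -1.7 -0.5] T [-0.436  0.192  0.208] j6 -0.71 v 0.51 27.27
p [0.5037 0.1128 0.1435] yaw 0.362 F [-0.7 -1.1 -1. ] T [-0.475  0.264  0.121] j6 -0.075 v -0.09 27.32
p [0.5037 0.1128 0.1435] yaw 0.365 F [-0.9 -2.5 -0.6] T [-0.435  0.333  0.148] j6 0.637 v -0.04 27.38
```

```bash
python3 -m inch '[[[0,0,0,-0.02,0]]]'>/dev/null; python3 r2.py;  python3 -m inch '[[[0,0,0,-0.02,0]]]'>/dev/null; python3 r2.py
```

```text
p [0.5036 0.1127 0.1435] yaw 0.304 F [-0.7 -1.3 -0.3] T [-0.465  0.222  0.187] j6 -0.695 v 0.5 27.5
p [0.5036 0.1127 0.1435] yaw 0.301 F [-0.7 -1.9 -0. ] T [-0.449  0.319  0.16 ] j6 -0.062 v -0.09 27.55
p [0.5036 0.1127 0.1435] yaw 0.304 F [-1.6 -1.7 -0.1] T [-0.482  0.331  0.141] j6 0.637 v -0.04 27.6
p [0.5035 0.1126 0.1435] yaw 0.244 F [-1.  -1.  -0.3] T [-0.55   0.263  0.177] j6 -0.684 v 0.5 27.73
p [0.5035 0.1127 0.1435] yaw 0.241 F [-1.  -1.5 -1. ] T [-0.448  0.392  0.163] j6 -0.051 v -0.08 27.77
p [0.5035 0.1126 0.1435] yaw 0.244 F [-0.  -1.4  0.1] T [-0.514  0.38   0.152] j6 0.641 v -0.04 27.82
```

```bash
python3 -m inch '[[[0,0,0,-0.02,0]]]'>/dev/null; python3 r2.py;  python3 -m inch '[[[0,0,0,-0.02,0]]]'>/dev/null; python3 r2.py; python3 -m inch '[[[0,0,0,-0.02,0]]]'>/dev/null; python3 r2.py
```

```text
p [0.5034 0.1126 0.1435] yaw 0.183 F [-1.2 -2.3 -0.5] T [-0.493  0.306  0.202] j6 -0.676 v 0.5 27.95
p [0.5034 0.1126 0.1435] yaw 0.18 F [-0.8 -0.8 -0.4] T [-0.547  0.377  0.201] j6 -0.05 v -0.08 28.0
p [0.5034 0.1126 0.1435] yaw 0.183 F [-1.8 -1.8 -0.1] T [-0.507  0.374  0.127] j6 0.637 v -0.04 28.05
p [0.5034 0.1125 0.1435] yaw 0.123 F [-1.1 -2.   0.3] T [-0.56   0.346  0.215] j6 -0.661 v 0.5 28.18
p [0.5033 0.1125 0.1435] yaw 0.12 F [-1.4 -0.7 -0.1] T [-0.593  0.362  0.163] j6 -0.037 v -0.08 28.23
p [0.5033 0.1125 0.1435] yaw 0.123 F [-1.5 -1.6 -0.6] T [-0.533  0.431  0.171] j6 0.648 v -0.04 28.27
p [0.5033 0.1125 0.1435] yaw 0.063 F [-2.  -2.7 -0.8] T [-0.53   0.355  0.16 ] j6 -0.66 v 0.5 28.4
p [0.5033 0.1125 0.1435] yaw 0.06 F [-0.8 -2.6 -1. ] T [-0.498  0.479  0.209] j6 -0.019 v -0.08 28.45
p [0.5033 0.1125 0.1435] yaw 0.063 F [-1.8 -1.7  0.1] T [-0.56   0.476  0.215] j6 0.663 v -0.04 28.5
```

```bash
python3 -m inch '[[[-0.02,-0.02,0,-0.015,0]]]'>/dev/null; python3 r2.py;  python3 -m inch '[[[-0.02,-0.01,0,-0.015,0]]]'>/dev/null; python3 r2.py
```

```text
p [0.5031 0.1123 0.1435] yaw 0.018 F [ 0.4 -0.3 -2. ] T [-0.144 -0.049  0.207] j6 -0.41 v 0.36 28.62
p [0.5031 0.1123 0.1435] yaw 0.016 F [-0.2 -1.3 -1.3] T [-0.167  0.073  0.194] j6 0.061 v -0.06 28.68
p [0.5031 0.1123 0.1435] yaw 0.018 F [-0.1 -0.9 -1.3] T [-0.195 -0.039  0.202] j6 0.538 v -0.02 28.73
p [0.5029 0.1123 0.1435] yaw -0.026 F [ 1.2 -1.9 -1.9] T [-0.287 -0.07   0.289] j6 -0.421 v 0.36 28.85
p [0.5029 0.1122 0.1435] yaw -0.029 F [ 0.1 -0.7 -1.9] T [-0.231 -0.04   0.125] j6 0.031 v -0.06 28.9
p [0.5028 0.1123 0.1435] yaw -0.026 F [ 0.2 -1.  -1.3] T [-0.236 -0.12   0.209] j6 0.519 v -0.02 28.95
```

```bash
python3 -m inch '[[[0,0,0,-0.015,0]]]'>/dev/null; python3 r2.py;  python3 -m inch '[[[0,0,0,-0.015,0]]]'>/dev/null; python3 r2.py
python3 - <<'E'
from h import *
c=cam("wrist"); save(c,"w11.png")
for n,zz in(("w9",0),):
    pass
# seam darkness: sample along slide through joint face line at several x'
y=.25; ex=np.array([np.cos(y),np.sin(y),0]); ey=np.array([-ex[1],ex[0],0])
K=c["K"];T=np.array(c["tool_from_camera"]);Rw=c["M"]@T[:3,:3];o=c["p"]+c["M"]@T[:3,3]
def pw(X):
    d=Rw.T@(X-o);r=np.linalg.norm(d[:2]);th=np.arctan2(r,d[2]);return np.array([K[0][2]+K[0][0]*th*d[0]/r,K[1][2]+K[1][1]*th*d[1]/r])
g=cv2.cvtColor(c["frame"],cv2.COLOR_RGB2GRAY).astype(np.float32); C=np.array([.509,.083,.05])
for a in(-.06,-.04,-.02,.0,.02):
    row=[]
    for b in np.arange(-.012,.012,.001):
        u=pw(C+ex*a+ey*b); row.append(int(cv2.getRectSubPix(g,(1,1),tuple(map(float,u)))[0,0]) if 0<u[0]<560 and 0<u[1]<420 else -1)
    print(a,row)
E
```

```text
p [0.5029 0.1123 0.1435] yaw -0.071 F [-1.5 -1.  -0.9] T [-0.436  0.271  0.257] j6 -0.414 v 0.37 29.07
p [0.5028 0.1123 0.1435] yaw -0.074 F [-1.2 -0.5 -0.6] T [-0.316  0.142  0.187] j6 0.058 v -0.06 29.12
p [0.5028 0.1123 0.1435] yaw -0.071 F [ 0.6 -0.9 -0.7] T [-0.31   0.11   0.242] j6 0.555 v -0.02 29.18
p [0.5028 0.1123 0.1436] yaw -0.116 F [-0.5 -0.3 -1. ] T [-0.386  0.199  0.19 ] j6 -0.417 v 0.37 29.3
p [0.5028 0.1123 0.1435] yaw -0.119 F [-1.3 -2.2 -0.7] T [-0.407  0.222  0.199] j6 0.045 v -0.06 29.35
p [0.5028 0.1122 0.1435] yaw -0.116 F [-1.1 -1.2 -1.1] T [-0.34   0.259  0.18 ] j6 0.548 v -0.03 29.4
-0.06 [218, 217, 216, 215, 215, 217, 217, 219, 220, 222, 222, 215, 208, 215, 219, 221, 222, 221, 219, 217, 216, 215, 214, 214]
-0.04 [66, 61, 57, 57, 58, 57, 55, 55, 56, 57, 57, 55, 55, 56, 57, 56, 56, 57, 62, 84, 140, 191, 210, 212]
-0.02 [53, 52, 52, 52, 53, 53, 53, 53, 51, 52, 52, 53, 53, 52, 51, 52, 52, 51, 51, 49, 47, 50, 49, 50]
0.0 [49, 49, 50, 51, 51, 50, 50, 50, 50, 50, 50, 50, 51, 51, 51, 51, 51, 53, 53, 51, 51, 50, 51, 51]
0.02 [226, 227, 226, 223, 220, 218, 218, 220, 221, 222, 220, 208, 204, 215, 219, 220, 220, 219, 217, 216, 214, 210, 193, 164]
```

```bash
cat > seam.py <<'E'
from h import *
def run():
    c=cam("wrist"); y=.25; ex=np.array([np.cos(y),np.sin(y),0]); ey=np.array([-ex[1],ex[0],0])
    K=c["K"];T=np.array(c["tool_from_camera"]);Rw=c["M"]@T[:3,:3];o=c["p"]+c["M"]@T[:3,3]
    def pw(X):
        d=Rw.T@(X-o);r=np.linalg.norm(d[:2]);th=np.arctan2(r,d[2]);return np.array([K[0][2]+K[0][0]*th*d[0]/r,K[1][2]+K[1][1]*th*d[1]/r])
    g=cv2.cvtColor(c["frame"],cv2.COLOR_RGB2GRAY).astype(np.float32); C=np.array([.509,.083,.05]); out=[]
    for a in(-.065,-.06,-.055,.02,.025,.03):
        row=np.array([cv2.getRectSubPix(g,(1,1),tuple(map(float,pw(C+ex*a+ey*b))))[0,0] for b in np.arange(-.005,.006,.0005)])
        out.append(round(float((np.percentile(row,80)-row).clip(3)[4:18].sum()*.5/160-3*7/160),2))
    print("seam mm",out)
run()
E
python3 seam.py; python3 -m inch '[[[0,0,0,-0.015,0]]]'>/dev/null; python3 r2.py; python3 seam.py; python3 -m inch '[[[0,0,0,-0.015,0]]]'>/dev/null; python3 r2.py; python3 seam.py
```

```text
seam mm [0.13, 0.11, 0.14, 0.16, 0.16, 0.16]
p [0.5027 0.1122 0.1435] yaw -0.162 F [-0.7 -0.9 -0.8] T [-0.293  0.23   0.203] j6 -0.418 v 0.37 29.62
p [0.5027 0.1122 0.1435] yaw -0.164 F [-0.7 -1.3 -1.5] T [-0.387  0.257  0.207] j6 0.039 v -0.06 29.68
p [0.5027 0.1122 0.1435] yaw -0.162 F [-1.7 -0.4 -0.7] T [-0.356  0.318  0.149] j6 0.556 v -0.03 29.73
seam mm [0.06, 0.05, 0.06, 0.08, 0.1, 0.11]
p [0.5027 0.1122 0.1435] yaw -0.207 F [ 0.  -1.2 -1.1] T [-0.367  0.277  0.267] j6 -0.414 v 0.37 29.9
p [0.5027 0.1122 0.1436] yaw -0.21 F [ 0.3 -2.  -1. ] T [-0.346  0.333  0.21 ] j6 0.043 v -0.06 29.95
p [0.5026 0.1122 0.1435] yaw -0.207 F [ 0.  -0.3  0.1] T [-0.384  0.385  0.193] j6 0.563 v -0.03 30.0
seam mm [0.02, 0.05, 0.84, 0.06, 0.02, 0.03]
```

```bash
python3 -m inch '[[[0,0,0,-0.01,0]]]'>/dev/null; python3 r2.py; python3 seam.py; python3 -m inch '[[[0,0,0,-0.01,0]]]'>/dev/null; python3 r2.py; python3 seam.py
```

```text
p [0.5026 0.1122 0.1435] yaw -0.238 F [-0.5 -0.9 -0.1] T [-0.405  0.291  0.222] j6 -0.24 v 0.25 30.18
p [0.5026 0.1122 0.1435] yaw -0.24 F [-1.1 -1.3 -1.2] T [-0.41   0.303  0.229] j6 0.053 v -0.04 30.23
p [0.5026 0.1122 0.1435] yaw -0.238 F [-1.2 -0.3 -1.1] T [-0.401  0.273  0.222] j6 0.448 v -0.02 30.27
seam mm [0.03, 0.03, 3.4, 0.02, 0.04, 0.05]
p [0.5026 0.1122 0.1435] yaw -0.27 F [-1.1 -2.2 -0.1] T [-0.44   0.324  0.266] j6 -0.246 v 0.26 30.45
p [0.5026 0.1122 0.1435] yaw -0.272 F [-1.  -1.3 -1.1] T [-0.416  0.348  0.235] j6 0.064 v -0.05 30.5
p [0.5026 0.1122 0.1435] yaw -0.27 F [-1.  -1.6 -1. ] T [-0.397  0.379  0.295] j6 0.479 v -0.03 30.55
seam mm [0.04, 1.45, 3.45, 0.02, 0.03, 0.02]
```

The seam has stopped shrinking at about 0.03 mm and the moment has reached about 0.26 N m, so the joint is closed and stiff. I unload the blade, lift out and return.

```bash
python3 -m inch '[[[0,0,0,0.02,0],[0,0,0.1,0,0],[0,0,0.3,0,0],[0,0,0.6,0,0],[0,0,0.9,0,0],[0,0,0.9,0,0],[0,0,0.3,0,0],[0,0,0,0,0]]]'; python3 r2.py; python3 seam.py
```

```text
time_s: 31.6
tcp_pos: [0.5033, 0.1134, 0.2293]
eef_rot: [-0.695, 0.711, -0.074, 0.073]
contact_force: [0.1, 0.3, -1.8]
gripper_width: 0.0195
p [0.5033 0.1134 0.2293] yaw -0.209 F [ 0.1  0.3 -1.8] T [-0.063  0.087 -0.022] j6 -0.002 v 0.0 31.6
p [0.5032 0.1133 0.2289] yaw -0.209 F [-0.9 -0.2 -1.2] T [-0.122  0.079 -0.026] j6 0.001 v -0.0 31.65
p [0.5029 0.1133 0.228 ] yaw -0.209 F [ 0.6 -0.6 -1.2] T [-0.027  0.011 -0.003] j6 0.006 v -0.0 31.7
seam mm [0.0, 0.02, 0.0, 0.02, 0.0, 0.01]
```

```bash
python3 -m inch '[[[-0.07,-0.95,0,0.055,0],[-0.07,-0.95,0,0.055,0],[-0.07,-0.95,0,0.055,0],[-0.07,-0.95,0,0.055,0],[-0.07,-0.95,0,0.055,0],[-0.07,-0.95,0,0.055,0],[-0.07,-0.95,0,0.055,0],[-0.07,-0.95,0,0.055,0]]]'; python3 -m inch '[[[-0.07,-0.95,0,0.04,0],[-0.07,-0.95,0,0,0],[-0.07,-0.95,0,0,0],[-0.07,-0.95,0,0,0],[-0.07,-0.9,0,0,0],[-0.07,-0.6,0,0,0],[0,0,0,0,0],[0,0,0,0,0]]]';python3 r2.py
```

```text
time_s: 32.75
tcp_pos: [0.4847, -0.0806, 0.2172]
eef_rot: [-0.572, 0.586, 0.405, -0.406]
contact_force: [0.6, 0.5, -1.3]
gripper_width: 0.0198
time_s: 33.75
tcp_pos: [0.4705, -0.217, 0.2085]
eef_rot: [-0.549, 0.554, 0.44, -0.445]
contact_force: [-0.3, 0.2, -0.9]
gripper_width: 0.0198
p [ 0.4705 -0.217   0.2085] yaw 1.352 F [-0.3  0.2 -0.9] T [ 0.026 -0.044 -0.022] j6 -0.014 v 0.0 33.75
p [ 0.4705 -0.217   0.2085] yaw 1.352 F [-0.3 -0.1 -0.8] T [ 0.06  -0.004  0.012] j6 -0.001 v -0.0 33.8
p [ 0.4706 -0.2169  0.2087] yaw 1.352 F [ 0.7  0.  -1.8] T [ 0.048 -0.003 -0.003] j6 0.005 v -0.0 33.85
```

```bash
python3 -m inch '[[[0.06,-0.8,0,-0.015,0],[0.06,-0.8,0,0,0],[0.06,-0.4,0,0,0],[0,0,0,0,0],[0,0,0,0,0]]]'>/dev/null;python3 r2.py; python3 c.py w12 driver_tip driver_handle driver
```

```text
p [ 0.4757 -0.2704  0.2087] yaw 1.302 F [-0.1 -1.3 -1.5] T [ 0.047 -0.037  0.043] j6 -0.009 v -0.0 34.48
p [ 0.4756 -0.2703  0.2087] yaw 1.302 F [-0.6 -0.2 -1.4] T [0.008 0.03  0.025] j6 -0.002 v 0.0 34.52
p [ 0.4757 -0.2701  0.2088] yaw 1.303 F [-0.5 -0.5 -1.9] T [ 0.009 -0.009  0.031] j6 -0.004 v 0.0 34.58
[ 0.47569928 -0.27014625  0.20881761] 1.302569642845167
driver_tip [([0.4738, -0.265, 0.1136], 0.9), ([0.4492, -0.3763, 0.0012], 0.64), ([0.3154, -0.2304, -0.0054], 0.57)]
driver_handle [([0.4785, -0.2735, 0.2188], 0.78), ([0.3165, -0.2244, 0.1065], 0.67), ([0.4432, -0.3727, 0.105], 0.65)]
driver [([0.4497, -0.3716, 0.066], 0.91), ([0.3149, -0.2305, 0.0643], 0.81), ([0.4754, -0.2711, 0.1787], 0.7)]
```

```bash
python3 - <<'E'
import cv2
a=cv2.imread("pics/w5.png");b=cv2.imread("pics/w12.png")
for n,(x0,y0,x1,y1) in(("blade",(372,276,389,310)),("collar",(348,308,414,345)),("handletop",(350,360,412,430))):
    r=cv2.matchTemplate(b[y0-15:y1+15,x0-15:x1+15],a[y0:y1,x0:x1],cv2.TM_CCOEFF_NORMED);_,m,_,l=cv2.minMaxLoc(r);print(n,m,l[0]-15,l[1]-15)
E
python3 -m inch '[[[-0.03,0.05,-0.2,0,0],[0,0,0,0,0],[0,0,0,0,0]]]'; python3 r2.py
```

```text
blade 0.7708519697189331 0 0
collar 0.9978393316268921 0 0
handletop 0.9977812767028809 0 0
time_s: 35.15
tcp_pos: [0.475, -0.2682, 0.2036]
eef_rot: [-0.559, 0.565, 0.427, -0.431]
contact_force: [0.6, 0.8, -2.0]
gripper_width: 0.0196
p [ 0.475  -0.2682  0.2036] yaw 1.304 F [ 0.6  0.8 -2. ] T [ 0.009  0.049 -0.031] j6 -0.0 v 0.0 35.15
p [ 0.4749 -0.2682  0.2035] yaw 1.304 F [-0.3  1.  -2.1] T [0.036 0.018 0.014] j6 -0.001 v 0.0 35.2
p [ 0.475  -0.2682  0.2036] yaw 1.304 F [-0.7  1.2 -1.8] T [ 0.012 -0.025  0.03 ] j6 -0.0 v -0.0 35.25
```

```bash
python3 -m inch '[[[0,-0.03,-0.7,0,0],[0,0,-0.4,0,0],[0,0,0,0,0]]]'|sed -n '2p;4p'; python3 -m inch '[[[0,0,-0.4,0,0],[0,0,-0.2,0,0],[0,0,0,0,0]]]'|sed -n '2p;4p'
```

```text
tcp_pos: [0.4746, -0.2689, 0.1732]
contact_force: [-0.2, 0.6, -0.9]
tcp_pos: [0.475, -0.2692, 0.1575]
contact_force: [0.4, -1.0, -2.0]
```

```bash
python3 r2.py
```

```text
p [ 0.475  -0.2692  0.1575] yaw 1.303 F [ 0.4 -1.  -2. ] T [-0.105 -0.112  0.053] j6 0.001 v -0.0 36.0
p [ 0.475  -0.2692  0.1577] yaw 1.303 F [ 0.7 -1.3 -1.1] T [-0.086 -0.155 -0.014] j6 0.001 v 0.0 36.05
p [ 0.4751 -0.2692  0.1579] yaw 1.303 F [ 0.6 -0.6 -1.3] T [ 0.008 -0.109 -0.004] j6 0.0 v -0.0 36.1
```

Tip z is now about 0.061, so it is in the hole with little force. I keep lowering.

```bash
python3 -m inch '[[[0,0,-0.4,0,0],[0,0,-0.4,0,0],[0,0,-0.4,0,0],[0,0,0,0,0]]]'|sed -n '2p;4p'; python3 -m inch '[[[0,0,-0.3,0,0],[0,0,-0.2,0,0],[0,0,0,0,0]]]'|sed -n '2p;4p'; python3 r2.py
```

```text
tcp_pos: [0.4749, -0.2692, 0.1255]
contact_force: [1.6, -1.3, -2.4]
tcp_pos: [0.475, -0.2692, 0.1125]
contact_force: [-0.1, -0.3, -1.8]
p [ 0.475  -0.2692  0.1125] yaw 1.303 F [-0.1 -0.3 -1.8] T [-0.115 -0.173  0.003] j6 0.001 v -0.0 36.98
p [ 0.475  -0.2692  0.1127] yaw 1.303 F [ 0.3 -0.6 -2. ] T [-0.093 -0.208  0.023] j6 0.001 v 0.0 37.02
p [ 0.475  -0.2692  0.1129] yaw 1.303 F [-0.1 -0.2 -1.7] T [-0.079 -0.092 -0.012] j6 0.0 v 0.0 37.08
```

```bash
python3 -m inch '[[[0,0,-0.16,0,0],[0,0,0,0,0],[0,0,-0.04,0,0],[0,0,0,0,0]]]'|sed -n '2p;4p'; python3 -m inch '[[[0,0,-0.04,0,0],[0,0,0,0,0]]]'|sed -n '2p;4p'
```

```text
tcp_pos: [0.4751, -0.2692, 0.1081]
contact_force: [-0.1, 0.1, -1.8]
tcp_pos: [0.4751, -0.2692, 0.1081]
contact_force: [-0.6, -0.1, -1.1]
```

```bash
python3 -m inch '[[[0,0,0,0,30],[0,0,0,0,60],[0,0,0,0,100],[0,0,0,0,100],[0,0,0,0,100]]]'; python3 -m inch '[[[0,0,0.5,0,100],[0,0,1,0,100],[0,0,1,0,100],[0,0,1,0,100],[0.3,0.3,1,0,100],[0.5,0.5,0,0,100],[0.5,0.5,0,0,100],[0,0,0,0,100]]]'; python3 c.py w13 driver_handle driver_tip driver awl punch rail_edge; python3 seam.py
python3 - <<'E'
from h import *
for n in("side","top"):
    c=cam(n); save(c,n+"9.png",k=1.4)
    for t in("rail_edge","joint_face","driver_handle","driver","awl","punch"):
        print(n,t,[(np.round(d["xyz"],4).tolist(),round(d["confidence"],2)) for d in env.landmark_of(n,t)[:3]])
a=cv2.imread("pics/top0.png");b=cv2.imread("pics/top9.png");d=cv2.absdiff(a,b).max(2)>60
nn,l,s,ce=cv2.connectedComponentsWithStats(d.astype(np.uint8))
print([(s[i][:5].tolist()) for i in range(1,nn) if s[i][4]>25])
E
```

```text
time_s: 38.45
tcp_pos: [0.4752, -0.2693, 0.1077]
eef_rot: [-0.559, 0.566, 0.427, -0.431]
contact_force: [0.3, -0.4, -0.7]
gripper_width: 0.0629
time_s: 39.45
tcp_pos: [0.509, -0.2346, 0.2267]
eef_rot: [-0.558, 0.566, 0.427, -0.431]
contact_force: [-0.0, 0.7, -0.2]
gripper_width: 0.0878
[ 0.50901837 -0.23456664  0.22666169] 1.303354376627388
driver_handle [([0.445, -0.3729, 0.1047], 0.94), ([0.4766, -0.2745, 0.1223], 0.93), ([0.5105, 0.0797, 0.0455], 0.57)]
driver_tip [([0.3158, -0.23, -0.0036], 0.69), ([0.4474, -0.3774, -0.0003], 0.63), ([0.4989, 0.1098, 0.0527], 0.3)]
driver [([0.4473, -0.3713, 0.0643], 0.74), ([0.6794, -0.3159, 0.0008], 0.71), ([0.314, -0.2282, 0.0654], 0.7)]
awl [([0.5512, -0.2799, 0.0764], 0.97)]
punch [([0.3977, -0.2648, 0.0743], 0.79)]
rail_edge [([0.5141, 0.081, 0.0507], 0.61), ([0.5004, 0.1079, 0.0513], 0.58), ([0.5507, -0.2813, 0.0738], 0.41)]
seam mm [0.02, 0.01, 0.04, 0.08, 0.01, 0.0]
side rail_edge [([0.5103, 0.0851, 0.0559], 0.66), ([0.502, 0.114, -0.0048], 0.34)]
side joint_face [([0.5089, 0.0822, 0.0517], 0.79)]
side driver_handle [([0.3154, -0.2339, 0
[... 440 characters left out ...]
e [([0.4732, -0.2659, 0.1182], 0.7), ([0.4411, -0.3718, 0.1081], 0.44)]
top driver [([0.4708, -0.2651, 0.0777], 0.76), ([0.4445, -0.3746, 0.0617], 0.42), ([0.6161, 0.3976, -0.0019], 0.2)]
top awl [([0.4685, -0.2683, 0.0769], 0.52)]
top punch [([0.402, -0.2614, 0.072], 0.59)]
[[570, 197, 149, 123, 10292], [437, 269, 240, 319, 27077], [561, 273, 6, 9, 26], [413, 275, 42, 88, 1354], [545, 283, 15, 4, 27], [594, 283, 45, 23, 429], [399, 293, 27, 61, 726], [351, 296, 40, 88, 1416], [378, 296, 30, 65, 921], [515, 308, 24, 13, 78], [651, 315, 7, 9, 27], [605, 329, 33, 13, 121], [557, 346, 4, 12, 26], [620, 376, 6, 10, 37], [0, 466, 127, 122, 7055], [295, 560, 76, 28, 1104], [424, 570, 27, 18, 240]]
```

```bash
python3 -c "
from h import *
print(env.hand_in())"
```

```text
the job is handed in; nothing more can be done
None
```

I slid the loose board up to the buffers, closed the joint with the cam lock, and put the screwdriver back in its own rack hole. I handed the job in at about 40 s. No verdict was reported.

- **Board:** I gripped the batten, slid it about 32 mm until the buffers pushed back, then let go. The gap afterwards looked like about 2 mm by eye.
- **Cam:** I set the blade in the slot, with no contact force going in, and turned it clockwise about 2.2 rad at the wrist. I stopped when the moment was about 0.26 N m and the seam in the wrist picture had stopped shrinking at about 0.03 mm. It still read 0.00–0.08 mm after the driver was out and the arm was clear.
- **Screwdriver:** It went back to its original position and height. A picture comparison showed no slip in the grip. The trained networks put the handle and collar within about 6 mm of where they were, one above the other, so it is upright.
- **Bystanders:** The awl and punch still read where they were in the wrist and side views. I did not re-measure the tin, mallet, rings and spool. My picture comparison for them was inconclusive, because the arm covers part of the top view, but nothing went near them.
- **Disagreements:**
  - The networks' rail_edge and joint_face points scatter by about 4 mm, too coarse to confirm the gap, so I relied on the seam and the moment.
  - The top camera's last "awl" report actually matched the driver.
  - Single moment readings were noisy by about 0.03 to 0.04 N m; the highest was 0.295, below the 0.34 limit.

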